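Reset the gas cut-off with its key

TASK

Reset the hob's gas cut-off: take the key with the round disc head from the wooden key stand, push it fully into the slot on top of the grey cut-off box, turn it clockwise to its stop and then back home. Only draw it out once it is home again, and put it back upright in its empty pocket in the stand, fully down.

Things in the scene. Friction and masses are not known exactly. Their poses are not given: they have to be found in the camera images.
- key: Steel key, ~60 g, 88 mm, upright in the stand. Origin: blade tip, z up. Blade 36 long, 22 wide (y), 6 thick (x); its last 6 mm 16 x 4. Collar 34 across at 36-42 mm, seats on stand or barrel. Head: flat disc 42 across, 10 thick along x, centre 67 mm above the tip; pinch it across x. Half turn about z: the same. (Spare key beside it: oblong head, round stem, does not fit.)
- switch_box: Gas cut-off box, grey, fixed, 94 (x) x 112 (y) x 50 mm; origin: centre of underside, z up. A steel barrel 52 mm across turns about this z. Its face is 53 mm up, with a slot 26 x 10 mm, 43 deep, 3 mm chamfer, long along the box's y at home. Key fully in: collar on the face, tip 17 mm above the origin. Dark ticks on top mark home and stop.
- barrel (a joint): Turn of the barrel, rad, clockwise from above: 0 home (the start), 1.05 (60 degrees) at the stop. Turns easily (under 0.1 N m); a light spring pulls it home. The key has about 0.2 rad of play in the slot, so turn the key about 1.25 rad to bring the barrel to its stop.
- key_stand: Fixed wooden block 58 (x) x 150 (y) x 50 mm; origin: centre of underside, z up. Two pockets in its top at y = -38 and +38 mm, each 13 (x) x 27 (y) mm, 42 deep, 3 mm chamfer. Our key is in one, the spare key in the other. Key fully down: collar on the block, tip 14 mm above the origin, key axes along the block's, within 0.2 rad.
Not all that is in view belongs to the job. What is shaped like the key but green, orange or purple is not meant.

How it is judged:
On the way, in this order (a step that is already met when the one before it is completed fails the run):
1. the round-headed key is pushed into the slot of the cut-off box, barrel at home (z of key in the frame of switch_box below 0.027 m and horizontal distance between key and switch_box below 0.01 m and value of joint barrel below 0.2 rad), for 0.1 s.
2. the key, still fully in, has turned the barrel clockwise to its stop (z of key in the frame of switch_box below 0.027 m and horizontal distance between key and switch_box below 0.01 m and value of joint barrel above 0.9 rad), for 0.1 s.
3. the barrel is back home with the key still fully in (z of key in the frame of switch_box below 0.027 m and horizontal distance between key and switch_box below 0.01 m and value of joint barrel below 0.15 rad), for 0.1 s.
4. the key is drawn out, barrel at home (z of key in the frame of switch_box above 0.056 m and value of joint barrel below 0.15 rad), for 0.1 s.
At the end, for the whole second after the job is handed in: The round-headed key stands at rest and released in a pocket of the stand, upright within 10 degrees and down to within 8 mm of its seat, and the barrel is home within 0.15 rad (value of joint barrel below 0.15 rad and z of key in the frame of key_stand below 0.022 m and x of key in the frame of key_stand between -0.012 and 0.012 m and y of key in the frame of key_stand between -0.052 and 0.052 m and angle between key's own z axis and vertical below 0.17 rad and linear speed of key below 0.02 m/s); the robot touches nothing.
It fails at once if the barrel is turned away from home while the key is not well in it (pulled out before home, or the barrel turned by something else) (value of joint barrel above 0.35 rad and (z of key in the frame of switch_box above 0.035 m or not (horizontal distance between key and switch_box below 0.01 m))).
It also fails if it takes over 61 s, if anything falls off the work surface, if the arm or the gripper's body presses on something with over 40 N, if the wrist force passes 120 N, or if a joint passes its speed limit or range.

ROBOT

A 6-joint arm with a two-finger parallel gripper is mounted at the origin on a cart in front of the work surface, level with it; the furniture and walls round the work are solid. World frame = base frame: x ahead of the robot, y to its left, z up, the work surface at z = 0. Lengths are in m, angles in rad, forces in N, time in s.
With the tool pointing down it reaches from about 0.375 to 0.925 m from the base axis. Payload 5.7 kg.
Tool frame: the origin (TCP) lies at the very end of the fingers, on their centre line; the grasp point (between the pads) lies 19 mm behind it; z points along the fingers, y is the line along which they close (so a half turn about z gives the same grasp; the last joint's range is limited). The gripper opens to 88 mm and grips with 3 to 60 N. Pads are 20 mm wide; open, the fingers measure 115 mm over their backs; the gripper's body (75 mm by 178 mm) begins 61 mm behind the grasp point.
Start: joints at [1.004, 0.359, 1.51, -0, 1.272, -0.115], TCP at [0.262, 0.54, 0.223] pointing down, gripper open.
Joint ranges: [-2.97, 2.97], [-1.01, 2.36], [0.21, 2.38], [-0.96, 4.11], [0.2, 2.71], [-2.98, 2.98]. Speed limits (rad/s): [2.39, 2.39, 3.14, 3.14, 3.14, 3.14].

INTERFACE

Orientations are given as a 3x3 rotation matrix whose columns are the frame's x, y, z axes.
In Python, from station import env, jaws, capture, ticket gives the robot as it stands. Calls block until the motion is done:
- env.goto(position, orientation): joint-space move of the TCP to a pose.
- env.move_straight(position, v=0.15, orientation=None, contact_N=None): straight line of the TCP; orientation=None keeps the orientation; v is the mean speed in m/s. With contact_N (N) it stops when the force on the tool has changed by that much, and returns True; else False.
- env.goto_joints(angles): joint-space move.
- jaws.move_gripper(opening): finger opening in m; the grip force is fixed at half the most; returns when the fingers have stopped.
- env.hold(seconds).
- env.ik(position, orientation): joint angles nearest the present ones, or None.
- env.sense(): the state.
- capture(name): name is "scene" or "top" or "wrist"; returns a dict with "img" (400x640x3 uint8, blue, green, red), "z_map" (400x640 float32, m along the optical axis (not along the pixel's ray), 0 where there is no reading), "mtx" (3x3 intrinsics, pixels), "T" (4x4, takes a point from camera to world coordinates). Camera axes: x right, y down, z forward; pixel columns grow to the right and rows downward; lengths in m; the calibration is good to about 2 mm. A picture is of the moment at which its call begins.
A pose or a line that the arm cannot do raises env.IKError and nothing moves.
- ticket.close_job(): hands the job in; it is judged then, once.
The state is a dict: "t": time; "joint_pos": joint angles; "qd": joint speeds; "joint_torque": joint torques, N m; "tcp_pos": TCP position; "tcp_rot": TCP orientation; "contact_force": force on the tool from outside, world axes, zero at the start; "ft_torque": the same for the moment, N m; "opening": finger opening in m; "grasp_force": force on a finger pad.
Only numpy, scipy, OpenCV 4.12 (cv2) and the standard library are available. Lean on these libraries where they do the work, as an engineer would, in place of code of your own. Each camera call takes 0.05 s, during which the arm holds its last target. There are 200 camera calls.

## Working session

There is one attempt and no reset: what is moved stays moved. The work goes in short steps, each a Python script; the robot and the scene stay as the last script left them, time stands still between calls to the robot, and variables do not carry over. Pictures are saved under pics/ and viewed, at most 10 in all, crops included, and the job is handed in when it is done.

```bash
mkdir -p pics; ls; python3 - <<'E'
from station import env,capture
import cv2,numpy as np
for n in("scene","top"):
    c=capture(n); cv2.imwrite(f"pics/{n}0.png",c["img"]); np.savez(f"{n}0.npz",**c)
print(env.sense()["t"])
E
```

```text
pics
0.1
```

View pics/scene0.png

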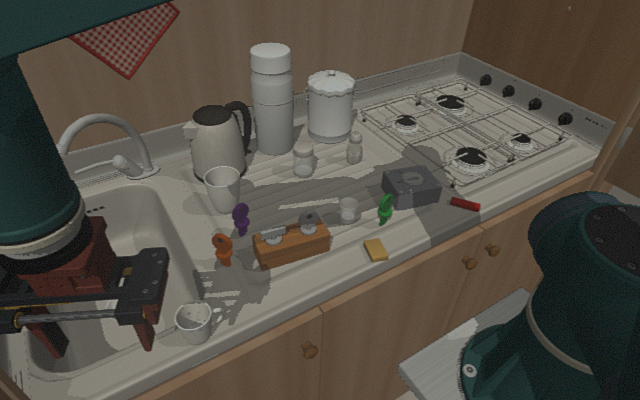

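View pics/top0.png

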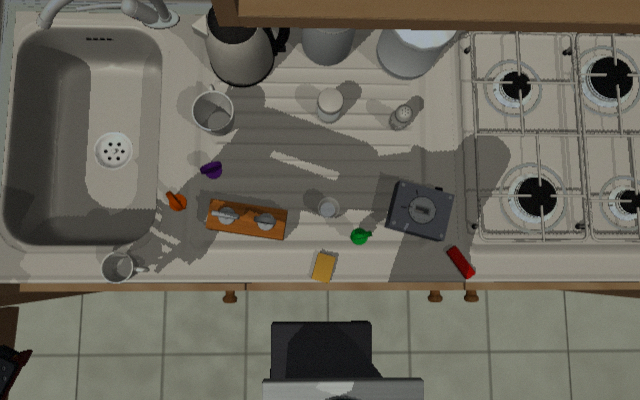

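The stand is at about (247,219) in the top view and the box at (421,209), with its barrel at (422,210). Next I need enlarged crops of both.

```bash
cat > h.py <<'E'
import numpy as np,cv2
def world(c,u,v,z=None):
    K,T=c["mtx"],c["T"]; r=np.linalg.inv(K)@[u,v,1.]
    if z is None: return T[:3,:3]@(r*float(c["z_map"][int(round(v)),int(round(u))]))+T[:3,3]
    d=T[:3,:3]@r; return T[:3,3]+d*(z-T[2,3])/d[2]
def cloud(c):
    v,u=np.mgrid[:400,:640]; z=c["z_map"]; K=c["mtx"]
    p=np.stack([(u-K[0,2])/K[0,0]*z,(v-K[1,2])/K[1,1]*z,z],-1)
    return p@c["T"][:3,:3].T+c["T"][:3,3]
E
python3 - <<'E'
from h import *
c=dict(np.load("top0.npz")); s=dict(np.load("scene0.npz"))
a=cv2.resize(c["img"][185:250,195:295],None,fx=8,fy=8,interpolation=3)[:,:800]
b=cv2.resize(c["img"][170:250,375:465],None,fx=7,fy=7,interpolation=3)
d=cv2.resize(s["img"][195:275,245:345],None,fx=7,fy=7,interpolation=3)
cv2.imwrite("pics/a.png",cv2.convertScaleAbs(a,alpha=1.6));
o=np.zeros((560,800,3),np.uint8)
b=cv2.resize(b,(400,356)); d=cv2.resize(d,(400,320)); o[:356,:400]=b;o[:320,400:]=d
cv2.imwrite("pics/b.png",cv2.convertScaleAbs(o,alpha=1.6))
P=cloud(c); print(c["T"],c["mtx"])
for nm,(u0,u1,v0,v1),zl in(("stand",(200,292,195,245),(.043,.054)),("box",(383,460,175,245),(.044,.052)),("barrel",(383,460,175,245),(.0522,.06))):
    q=P[v0:v1,u0:u1].reshape(-1,3); q=q[(q[:,2]>zl[0])&(q[:,2]<zl[1])]
    print(nm,len(q),np.median(q[:,2]),cv2.minAreaRect(q[:,:2].astype(np.float32)*1000))
q=P[195:245,200:292].reshape(-1,3)
q=q[q[:,2]>.065]; l=None
from scipy.cluster.vq import kmeans2
ce,l=kmeans2(q,2,seed=1,minit='++')
for i in(0,1):
    k=q[l==i]; print(len(k),k.min(0),k.max(0),cv2.minAreaRect(k[:,:2].astype(np.float32)*1000))
E
```

```text
[[-0.00101388 -0.99081953  0.13518736  0.37958039]
 [-0.99920231 -0.0043931  -0.03969186  0.09620375]
 [ 0.03992136 -0.13511976 -0.99002471  0.99338971]
 [ 0.          0.          0.          1.        ]] [[487.69736232   0.         313.3871465 ]
 [  0.         487.69736232 196.92591756]
 [  0.           0.           1.        ]]
stand 1788 0.04998540490397141 ((466.70245361328125, 188.31759643554688), (150.06771850585938, 58.217323303222656), 81.51658630371094)
box 2064 0.04989499291963345 ((485.11273193359375, -154.38995361328125), (113.09922790527344, 95.00637817382812), 74.87134552001953)
barrel 488 0.05329612687898072 ((484.53790283203125, -154.52011108398438), (111.30013275146484, 93.28362274169922), 75.17878723144531)
306 [0.45381045 0.12975744 0.06533362] [0.47919418 0.25188799 0.10553992] ((466.74981689453125, 191.13514709472656), (123.31018829345703, 10.755422592163086), 81.75102233886719)
20 [0.37958039 0.09620375 0.99338971] [0.37958039 0.09620375 0.99338971] ((379.58038330078125, 96.20375061035156), (0.0, 0.0), 0.0)
```

View pics/a.png

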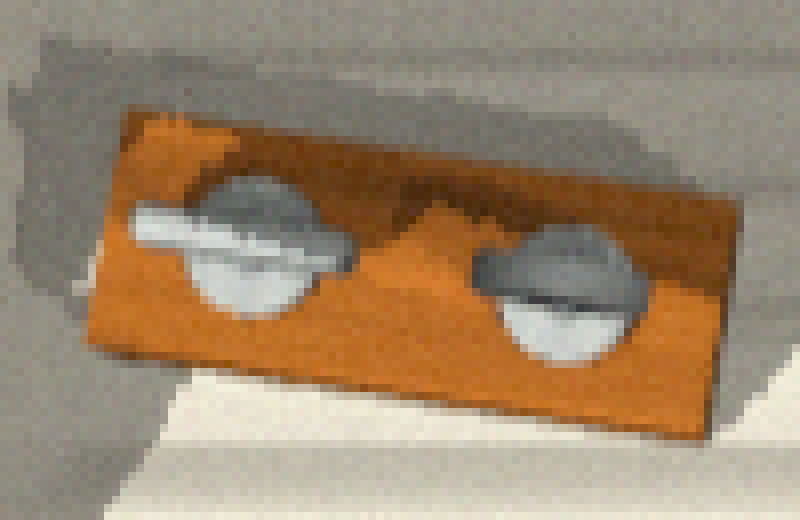

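View pics/b.png

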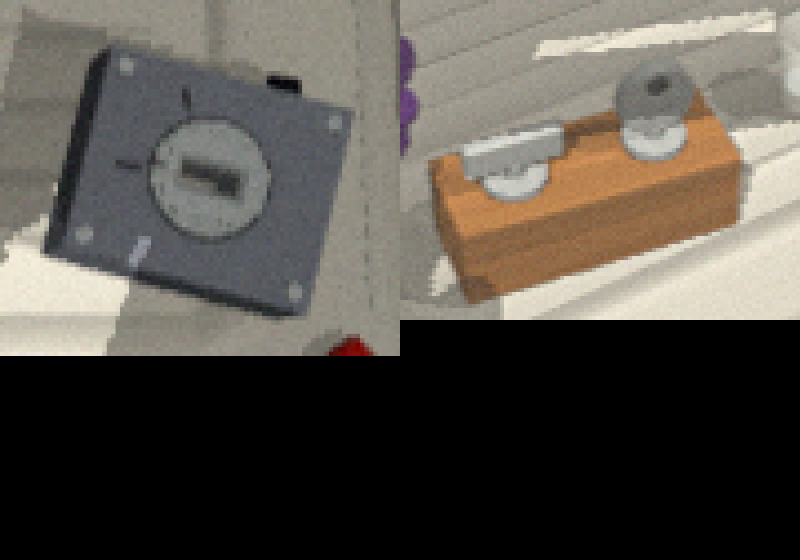

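The round key is in the right pocket (crop a, collar near (570,295), y = -38 side). The spare is on the left. The slot lies along the box's y axis, with the home tick to its left and the stop tick above it. The measured stand (150x58) and box (113x95) match the given sizes. Next I'll fit the key disc and check IK through the turn.

```bash
cat >> h.py <<'E'
SY=np.deg2rad(81.6-90); S=np.array([.4667,.1883])
BY=np.deg2rad(74.95-90); B=np.array([.4850,-.1544])
def R(yaw,s=1):  # tool down, tool y along s*(key x at yaw)
    y=s*np.array([np.cos(yaw),np.sin(yaw),0]); z=np.array([0,0,-1.]); return np.stack([np.cross(y,z),y,z],1)
E
python3 - <<'E'
from h import *
from station import env,capture
c=dict(np.load("top0.npz"));P=cloud(c)
e=np.array([[np.cos(SY),np.sin(SY)],[-np.sin(SY),np.cos(SY)]])
q=P[195:245,200:292].reshape(-1,3); q=q[(q[:,2]>.062)&(q[:,2]<.2)]
L=(q[:,:2]-S)@e.T*1000
for m in(L[:,1]<0,L[:,1]>0): 
    print(m.sum(),L[m].min(0),L[m].max(0),q[m,2].max(),cv2.minAreaRect(L[m].astype(np.float32)))
# barrel disc & slot
q=P[175:245,383:460].reshape(-1,3); M=(np.hypot(*(q[:,:2]-B).T)<.035)&(q[:,2]>.0515)&(q[:,2]<.056)
print("barrel",cv2.minEnclosingCircle(q[M,:2].astype(np.float32)*1000), "slot mean",[ (q[(np.hypot(*(q[:,:2]-B).T)<.02)&(q[:,2]<.045)][:,:2]*1000).mean(0)])
K=S+e.T@[0,-.038]
for s in(1,-1):
    for p,yaws,z in((K,[SY],.2),(B,BY-np.array([0,.7,1.3]),.067),(B,[BY],.25)):
        for y in yaws:
            print(s,p,y,np.round(env.ik([*p,z],R(y,s)),2) if env.ik([*p,z],R(y,s)) is not None else None)
E
```

```text
143 [ -5.63469023 -58.8362191 ] [  5.12202092 -17.51598698] 0.1055399237930742 ((-0.2599506378173828, -38.27397155761719), (10.735365867614746, 41.27015686035156), 1.8669066429138184)
165 [-5.50620693 12.19747603] [ 4.88474547 64.47179537] 0.08470852154610997 ((-0.3404545783996582, 38.339534759521484), (52.27738571166992, 10.345563888549805), 89.77022552490234)
barrel ((485.3527526855469, -154.88978576660156), 34.656715393066406) slot mean [array([ 488.04943932, -160.82903255])]
1 [0.46114884 0.15070765] -0.14660765716752377 [ 0.17  0.22  1.78 -0.    1.14  0.32]
1 [ 0.485  -0.1544] -0.2626720524251466 [-0.44  0.43  1.87 -0.    0.84 -0.18]
1 [ 0.485  -0.1544] -0.9626720524251465 [-0.44  0.43  1.87 -0.    0.84  0.52]
1 [ 0.485  -0.1544] -1.5626720524251465 [-0.44  0.43  1.87 -0.    0.84  1.12]
1 [ 0.485  -0.1544] -0.2626720524251466 [-0.44  0.2   1.67 -0.    1.27 -0.18]
-1 [0.46114884 0.15070765] -0.14660765716752377 [ 0.17  0.22  1.78 -0.    1.14 -2.82]
-1 [ 0.485  -0.1544] -0.2626720524251466 [-0.44  0.43  1.87 -0.    0.84  2.96]
-1 [ 0.485  -0.1544] -0.9626720524251465 [-0.44  0.43  1.87 -0.    0.84 -2.62]
-1 [ 0.485  -0.1544] -1.5626720524251465 [-0.44  0.43  1.87 -0.    0.84 -2.02]
-1 [ 0.485  -0.1544] -0.2626720524251466 [-0.44  0.2   1.67 -0.    1.27  2.96]
```

The key is at stand-local (0,-38.2) mm, as expected, and IK is fine with s=+1. Move above it and grasp.

```bash
cat > g.py <<'E'
E
python3 - <<'E'
from h import *
from station import env,capture,jaws
e=np.array([[np.cos(SY),np.sin(SY)],[-np.sin(SY),np.cos(SY)]]); K=S+e.T@[-.0002,-.0382]
env.goto([*K,.2],R(SY)); jaws.move_gripper(.045)
c=capture("wrist"); i=c["img"].copy()
env.move_straight([*K,.064],v=.1,contact_N=8)
print(env.sense()["tcp_pos"])
jaws.move_gripper(0.0)
s=env.sense(); print(s["opening"],s["grasp_force"],s["contact_force"],s["t"])
cv2.imwrite("pics/w1.png",i)
E
```

```text
[0.46136973 0.15061264 0.0644653 ]
0.009977704963447477 30.000294148921967 [-0.41009712  0.38558241  2.43636946] 4.7167
```

View pics/w1.png

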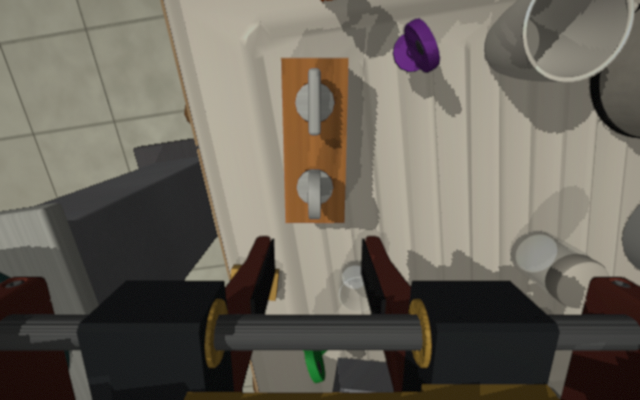

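Grasped: the opening is 10.0 mm, which is the head thickness. The wrist view shows the disc key at (315,190), in line with the fingers. Next: lift, carry and insert with contact monitoring.

```bash
python3 - <<'E'
from h import *
from station import env,capture,jaws
p=env.sense()["tcp_pos"]
env.move_straight([p[0],p[1],.19],v=.12); print(env.sense()["opening"])
env.goto([*B,.19],R(BY)); env.move_straight([*B,.118],v=.1)
env.hold(.2); s=env.sense(); print(s["tcp_pos"],s["contact_force"],s["ft_torque"])
cv2.imwrite("pics/w2.png",np.hstack([cv2.resize(capture(n)["img"][a:a+160,b:b+200],(400,320),interpolation=3) for n,a,b in(("scene",110,320),("wrist",150,220))]))
r=env.move_straight([*B,.0675],v=.04,contact_N=10)
s=env.sense(); print(r,s["tcp_pos"],s["contact_force"],s["ft_torque"],s["opening"],s["t"])
E
```

```text
0.009951915993116288
[ 0.48551137 -0.15462921  0.11867462] [ 0.32915927 -0.30123821 -0.51628301] [-0.08005846  0.07053737  0.02024141]
True [ 0.48491554 -0.15442296  0.09843961] [-1.59074167  0.55215005  8.75990917] [-0.00312974  0.34016846  0.01305089] 0.009326181246182475 8.9
```

View pics/w2.png

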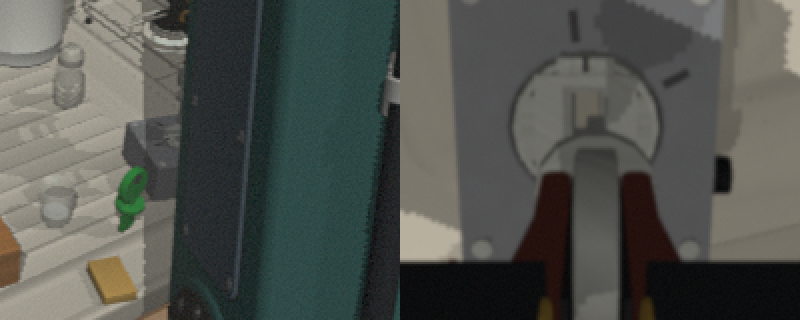

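The tip went about 5 mm in and then touched. The force is purely along -x of the key, and the wrist view agrees: slot centre at column 590, key at 597. So the key should shift toward -x. I'll back off slightly and search along that axis.

```bash
python3 - <<'E'
from h import *
from station import env,capture,jaws
kx=np.array([np.cos(BY),np.sin(BY)])
for d in(-.002,-.0035,.0015):
    b=B+d*kx
    env.move_straight([*env.sense()["tcp_pos"][:2],.104],v=.05); env.move_straight([*b,.104],v=.03)
    r=env.move_straight([*b,.0675],v=.04,contact_N=14)
    s=env.sense(); print(d,r,s["tcp_pos"],s["contact_force"],s["ft_torque"],s["opening"],s["t"])
    if s["tcp_pos"][2]<.08: break
E
```

```text
-0.002 False [ 0.48328996 -0.15397602  0.06767724] [-0.58746019 -0.5118025  -1.26167694] [-0.06212226  0.08407725 -0.05375574] 0.00988670590714084 10.4833
```

```bash
python3 - <<'E'
from h import *
from station import env,capture,jaws
p=env.sense()["tcp_pos"].copy()
env.move_straight([p[0],p[1],.066],v=.02,contact_N=8); env.hold(.3)
p=np.array(env.sense()["tcp_pos"]); print(p)
for a in(.2,.4,.6,.8,1.,1.1,1.2,1.28):
    env.goto(p,R(BY-a)); s=env.sense(); print(a,np.round(s["contact_force"],1),np.round(s["ft_torque"],2),np.round(s["opening"],4))
env.hold(.4); s=env.sense(); print(s["tcp_pos"],s["ft_torque"],s["t"])
cv2.imwrite("pics/w3.png",np.hstack([cv2.resize(capture(n)["img"][a:a+160,b:b+200],(400,320),interpolation=3) for n,a,b in(("top",130,320),("wrist",150,220))]))
E
```

```text
[ 0.48367483 -0.15413546  0.06681854]
0.2 [-3.7  2.9  5.1] [0.39 0.81 0.05] 0.0099
0.4 [-4.3  1.7  5.4] [0.37 0.9  0.04] 0.0095
0.6 [-4.8  1.5  6.6] [0.4  1.02 0.04] 0.0098
0.8 [-5.4  2.4  5.7] [0.47 1.06 0.04] 0.01
1.0 [-5.4  3.8  6.7] [0.57 1.06 0.03] 0.0097
1.1 [-5.1  3.1  6.8] [0.67 1.05 0.07] 0.0104
1.2 [-5.3  3.7  7.8] [0.81 0.98 0.06] 0.0097
1.28 [-4.2  5.3  7.3] [1.06 0.97 0.18] 0.01
[ 0.48219321 -0.15275047  0.06685649] [1.07309432 0.91087628 0.154854  ] 13.725
```

View pics/w3.png

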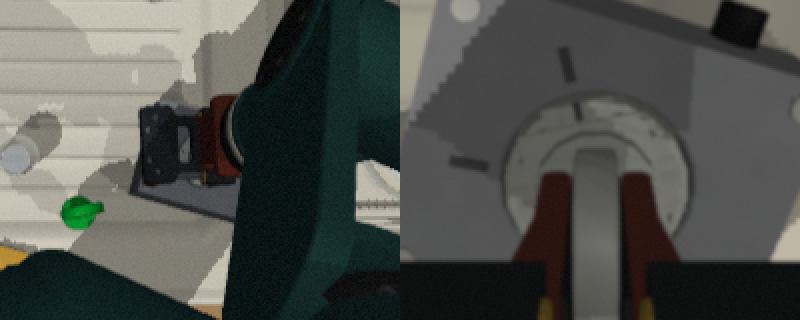

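The barrel tick (578,112) is in line with the stop tick (567,65), and the torque rose at the end, so the barrel is at its stop. Now turn it back home.

```bash
python3 - <<'E'
from h import *
from station import env,capture,jaws
kx=np.array([np.cos(BY),np.sin(BY)]); p=[*(B-.002*kx),.0672]
for a in(1.0,.7,.4,.15,0,-.1,0):
    env.goto(p,R(BY-a)); s=env.sense(); print(a,np.round(s["contact_force"],1),np.round(s["ft_torque"],2),np.round(s["opening"],4))
env.hold(.4); s=env.sense(); print(s["tcp_pos"],s["contact_force"],s["ft_torque"],s["t"])
cv2.imwrite("pics/w4.png",cv2.resize(capture("wrist")["img"][150:310,220:420],(600,480),interpolation=3))
E
```

```text
1.0 [-2.2  3.9  1.1] [0.96 0.71 0.08] 0.0097
0.7 [-3.3  3.5  0. ] [0.61 0.9  0.12] 0.0095
0.4 [-2.4  1.3 -2.2] [0.18 0.64 0.07] 0.01
0.15 [-0.9  0.7 -1.6] [ 0.25  0.34 -0.01] 0.01
0 [-1.  -0.4 -1.2] [0.06 0.16 0.  ] 0.0099
-0.1 [-0.7 -0.7  0.3] [-0.23  0.5  -0.02] 0.0099
0 [-0.5  0.4 -1.4] [-0.04  0.07  0.03] 0.0098
[ 0.48316691 -0.15390395  0.06722855] [-0.30502686 -0.39563626 -2.33676168] [-0.07581348  0.07209926  0.03599027] 16.5
```

View pics/w4.png

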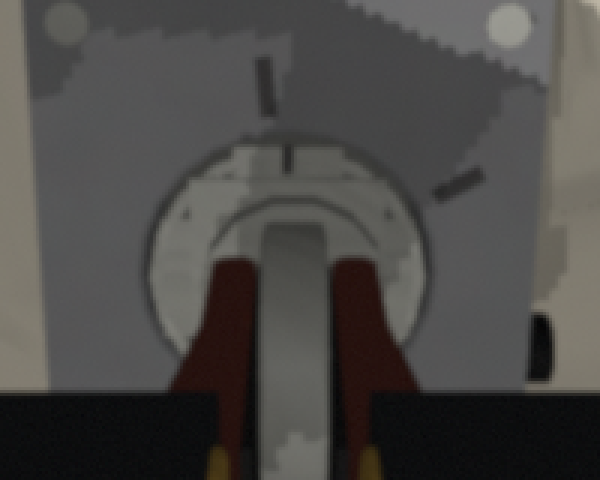

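The barrel tick is exactly where it was at the start (0° against the barrel centre, about 7° from the home tick in the oblique view), and the torque is zero, so it is home. Draw the key out and return it.

```bash
python3 - <<'E'
from h import *
from station import env,capture,jaws
p=env.sense()["tcp_pos"]
env.move_straight([p[0],p[1],.125],v=.05); s=env.sense(); print(s["contact_force"],s["opening"])
env.move_straight([p[0],p[1],.19],v=.12); env.hold(.2)
kx=np.array([np.cos(SY),np.sin(SY)]); ky=np.array([-kx[1],kx[0]])
K0=S-.0002*kx-.0382*ky
env.goto([*K0,.19],R(SY)); env.move_straight([*K0,.125],v=.12)
for d in(-.001,-.003,.001):
    K=K0+d*kx
    env.move_straight([*K,.106],v=.05)
    r=env.move_straight([*K,.064],v=.04,contact_N=14)
    s=env.sense(); print(d,r,s["tcp_pos"],s["contact_force"],s["ft_torque"],s["opening"],s["t"])
    if s["tcp_pos"][2]<.07: break
    env.move_straight([*env.sense()["tcp_pos"][:2],.106],v=.05)
E
```

```text
[ 0.0577412   0.28006175 -1.25257615] 0.009600165013403857
-0.001 False [0.46013671 0.15071607 0.06406841] [ 0.75119158 -0.11945789 -0.90794309] [-0.09143261  0.05332308  0.03118561] 0.009962952636722784 22.3417
```

Seated with no resistance. Release the key, retreat and check.

```bash
python3 - <<'E'
from h import *
from station import env,capture,jaws
p=env.sense()["tcp_pos"].copy()
jaws.move_gripper(.03); env.hold(.2)
env.move_straight([p[0],p[1],.2],v=.1)
env.goto([.40,.42,.25],R(SY)); env.hold(.3)
c=capture("top"); P=cloud(c)
e=np.array([[np.cos(SY),np.sin(SY)],[-np.sin(SY),np.cos(SY)]])
q=P[195:245,200:292].reshape(-1,3); q=q[(q[:,2]>.06)&(q[:,2]<.2)]
L=(q[:,:2]-S)@e.T*1000; m=(L[:,1]<-10)&(L[:,1]>-70)&(abs(L[:,0])<30)
print(m.sum(),L[m].min(0),L[m].max(0),q[m,2].max(),env.sense()["t"],env.sense()["contact_force"])
cv2.imwrite("pics/f.png",cv2.resize(c["img"][165:255,200:470],(800,267),interpolation=3))
E
```

```text
147 [ -3.47372231 -58.77847155] [  7.01832823 -16.70853899] 0.10441084189904881 26.0167 [ 0.10914737 -0.60775301  0.34738552]
```

View pics/f.png

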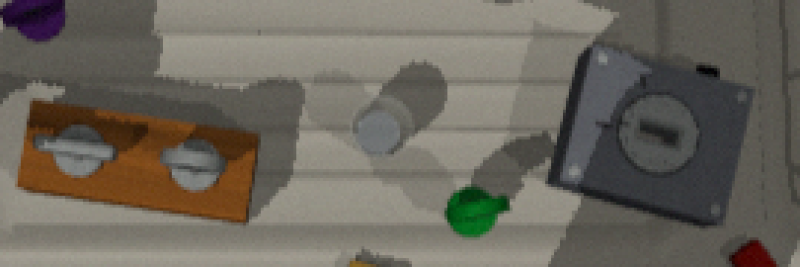

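The key is upright and fully down: top at 0.104 m, with an x extent of 10.5 mm. The slot is home at (660,130). Handing in.

```bash
python3 -c "
from station import ticket
print(ticket.close_job())"
```

```text
the job is handed in; nothing more can be done
None
```

The cut-off is reset: the key was pushed in, turned to its stop and back home, then returned upright and fully down in its pocket, and the job was handed in at about 26 s (no verdict was returned).

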